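# Lock the small chopping board into its travel rack

## Robot

A 7-joint arm with a two-finger parallel gripper is mounted at the origin on the work surface; the furniture and walls round the work are solid. World frame = base frame: x ahead of the robot, y to its left, z up, the work surface at z = 0. Lengths are in mm, angles in degrees, forces in N, time in s.
With the tool pointing down it reaches from about 425 to 950 mm from the base axis. Payload 4.7 kg.
Tool frame: the origin (TCP) lies on the centre line of the jaws, within the pads' length; the fingertips stand 25 mm ahead of it and the grasp point (between the pads) lies 6 mm ahead of it; z points along the fingers, y is the direction in which the jaws open and shut (so a half turn about z gives the same grasp; the last joint's range is limited). The gripper opens to 87 mm and grips with 3 to 60 N. Pads are 19 mm wide; open, the fingers measure 117 mm over their backs; the gripper's body (75 mm by 190 mm) begins 51 mm behind the grasp point.
Start: joints at [-66.916, 26.849, -2.785, 87.806, 1.381, 65.374, -4.715], TCP at [282.455, 613.079, 247.573] pointing down, gripper open.
Joint ranges: [-148.3, 148.3], [-19.14, 114.17], [-79.39, 73.82], [5.75, 140.21], [-59.74, 239.74], [12.07, 113.84], [-152.46, 152.46]. Speed limits (degrees/s): [147.25, 147.25, 180, 180, 180, 180, 180].

## Interface

Orientations are given as [roll, pitch, yaw] about the fixed x, y, z axes, in that order (R = Rz(yaw) Ry(pitch) Rx(roll)).
In Python, from bench import r, eyes, workorder gives the robot as it stands.
- The arm moves only by the tool servo_tool, never from a script. Its argument "rows" is text: rows parted by semicolons, each of 6 numbers parted by spaces: the shift along the tool's x, y, z in cm, then the turn, a rotation vector about the tool's x, y, z in degrees. In form: tx ty tz ax ay az; .... A call has 1 to 20 rows; each row is the pose to reach, as a shift and turn from the pose commanded when the call began, along the tool's axes at that moment; what a row does not reach only later rows make up. A row lasts 1/12 s, in which the tool goes at most 41.7 mm and 7.16 degrees, less where a joint would pass 70% of its speed; a pose out of reach is approached as far as the arm can. A call with a gripper value outside its range is refused whole. "gripper" is the finger opening in cm, from 0 to 8.7, set as the call begins (left out, the last holds). The fingers move at their own pace and stop on an object; "grip_force" is the grip in N (left out, the last holds). Time passes only in rows, so rows that repeat a pose let the fingers close. It gives the time, the measured TCP pose, the force and the opening at its end, in the units of the state.
- r.observe(): the state, without advancing time (a new reading comes with each control period).
- eyes.capture(name): name is "scene" or "top" or "wrist"; returns (picture, depth): 400x640x3 uint8, blue, green, red; 400x640 float32, mm along the optical axis (not along the pixel's ray), 0 where there is no reading.
- eyes.camera_info(name): a dict with "fx", "fy", "cx", "cy" (pixels), "R" (3x3) and "t" (3): a world point X has camera coordinates R X + t. Camera axes: x right, y down, z forward; pixel columns grow to the right and rows downward; lengths in mm; the calibration is good to about 2 mm. The wrist camera is an equidistant fisheye: a pixel r from the principal point sees the ray r / f radians off the axis. A picture is of the moment at which its call begins: read the wrist's pose just before it. camera_info takes no time and is no camera call; for the wrist camera it gives the pose at the moment of the call.
- workorder.close_job(): hands the job in, once; it reports no verdict.
The state is a dict: "time": time; "joint_positions": joint angles; "qd": joint speeds; "effort": joint torques, N m; "eef_pos": TCP position; "orientation": TCP orientation; "force": force on the tool from outside, world axes, zero at the start; "ft_torque": the same for the moment, N m; "width": finger opening in mm.
Only numpy, scipy, OpenCV 4.12 (cv2) and the standard library are available. Lean on these libraries where they do the work, as an engineer would, in place of code of your own. Each camera call takes 0.05 s, during which the arm holds its last target. There are 200 camera calls.

## Task

Put the small green chopping board away for the drive: lift it out of the wooden drying stand and slide it upright, all the way down, into the slot of the steel travel rack. Then swing the rack's keeper bar shut over the board until it snaps past the spring ball and is fully home in its catch, and let go. Leave the spice jars and the food tub where they stand.

Things in the scene. Friction and masses are not known exactly. Their poses are not given: they have to be found in the camera images.
- board: Small green plastic chopping board, 120 mm long (its y), 95 mm high (its z), 15 mm thick (its x), about 0.17 kg, starting upright in the middle gap of the stand. Origin: middle of its lower long edge; z points up to the upper edge. Grip it across its thickness at the upper edge. Either face may point either way in the slot.
- stand: Fixed light wooden drying stand, base 124 x 150 x 12 mm (x, y, z), origin at the centre of its underside. Four rows of upright dowels, 8 mm thick, tops 44 mm above the underside; the middle gap (20 mm) holds the board, whose lower edge stands on the base at 12 mm.
- rack: Fixed travel rack: grey base 80 x 200 x 10 mm, steel slot along its y. Origin: centre of the underside, z up. Slot 18 mm wide (x), 130 mm long (y), floor at z 10, flared lip at z 64 mm; cheeks 5 mm thick. Hinge post at y +80, catch post at y -80 mm, both about 110 mm high. The catch has a spring-loaded steel ball on its +x side and a black stop lug on its -x side.
- slot_floor (a point): Middle of the slot's floor, 10 mm above the rack's underside; axes as rack. The fully seated board has its origin here.
- slot_mouth (a point): Middle of the slot's mouth, 62 mm above the rack's underside; axes as rack.
- keeper (a joint): Angle of the keeper bar about its upright hinge: 0 = shut, along the slot over the board, against the stop lug; grows (counter-clockwise from above) as it swings open toward the rack's +x side, up to 1.7. It stays where left. Closing, it meets the spring ball at about 0.12 rad (some 6 N at the bar's end to press past); beyond, it snaps to 0.
- keeper_hinge (a point): Point on the hinge axis (x 0, y +80 mm in the rack), at the height of the bar's centre line, 118 mm above the rack's underside. Its axes turn with the bar: the bar runs along its -y. The bar is a steel rod 14 mm thick and 172 mm long from the axis.
- keeper_grip (a point): Centre of the red upright grip tab on the bar, 155 mm from the hinge axis, 30 mm above the bar's centre line. Tab 12 mm thick (across the bar, point x), 34 mm along the bar (point y), top 47 mm above the centre line (165 mm above the rack's underside); a red foot 16 mm thick joins it to the bar, up to 10 mm above the centre line.
- spice_green: Spice jar with green cap, 42 mm across, 99 mm high, bystander. Origin: centre of its underside.
- spice_yellow: Spice jar with yellow cap, 45 mm across, 100 mm high, bystander. Origin: centre of its underside.
- tub: Small white and red lidded food tub, 72 mm across, 71 mm high, bystander. Origin: centre of its underside.
Things that resemble listed ones, but are neither listed nor needed, are in the scene too. Leave any yellow look-alike of the rack alone.

How it is judged:
By the outcome, as a careful person would: the job done as asked, in the order asked, and still so for the second after the job is handed in, with the robot touching nothing.
It also fails if it takes over 59 s, if anything falls off the work surface, if the arm or the gripper's body presses on something with over 40 N, if the wrist force passes 120 N, or if a joint passes its speed limit or range.

## Working session

There is one attempt and no reset: what is moved stays moved. The work goes in short steps, Python scripts to look and compute and a tool call to move; the robot and the scene stay as the last step left them, time stands still between calls to the robot, and variables do not carry over. Pictures are saved under pics/ and viewed, about 8 in all and at most 12, crops included, and the job is handed in when it is done.

Besides the shell and the picture viewer there is one more tool, called after "Emit:" as name(argument=value, ...) on one line, values as JSON. servo_tool: Moves the arm, as the interface text tells. Its arguments: {"type":"object","properties":{"rows":{"type":"string"},"gripper":{"type":"number"},"grip_force":{"type":"number"}},"required":["rows"]}

```bash
mkdir -p pics; ls
cat > h.py <<'E'
import numpy as np, cv2
from bench import r, eyes, workorder
def snap(n,tag):
    info=eyes.camera_info(n); p,d=eyes.capture(n)
    cv2.imwrite(f'pics/{tag}.png',p); np.savez(f'pics/{tag}.npz',d=d,p=p,**{k:np.array(info[k]) for k in('fx','fy','cx','cy','R','t')})
    return p,d
def world(tag,u,v,z=None,depth=None):
    q=np.load(f'pics/{tag}.npz');R,t=q['R'],q['t']
    ray=np.array([(u-q['cx'])/q['fx'],(v-q['cy'])/q['fy'],1.])
    c=-R.T@t; w=R.T@ray
    if z is not None: s=(z-c[2])/w[2]
    else:
        d=q['d'][int(v)-1:int(v)+2,int(u)-1:int(u)+2]; d=d[d>0]; s=np.median(d) if len(d) else np.nan
    return c+s*w
E
python3 - <<'E'
from h import *
a,_=snap('scene','s0'); b,_=snap('top','t0')
cv2.imwrite('pics/t0b.png',cv2.resize(b,(800,500)))
cv2.imwrite('pics/s0b.png',cv2.resize(a,(800,500)))
o=r.observe();print(o['time'],o['eef_pos'],o['orientation'],o['width'])
for n in('scene','top'):
    i=eyes.camera_info(n);print(n,-np.array(i['R']).T@i['t'],i['fx'],np.round(i['R'],3).tolist())
E
```

```text
pics
0.1 [282.27767296 612.59242562 246.59920262] [-1.79898428e+02  4.52124756e-03  1.55262639e+02] 87.32212537908109
scene [-267.20251878 -853.26066347  824.38502316] 423.9495769018593 [[0.795, -0.607, 0.001], [-0.342, -0.449, -0.825], [0.502, 0.655, -0.565]]
top [ 115.13769032   -8.35692499 1478.80928975] 377.24036640744765 [[-0.018, -1.0, 0.002], [-0.984, 0.017, -0.176], [0.176, -0.005, -0.984]]
```

View pics/t0b.png

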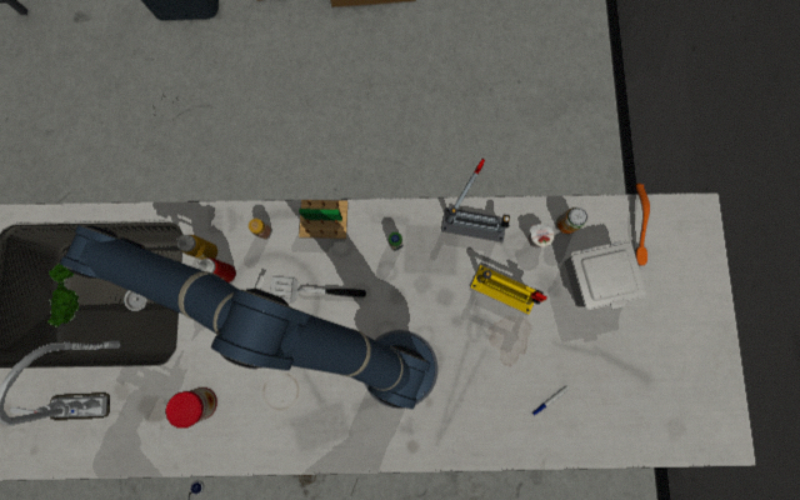

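View pics/s0b.png

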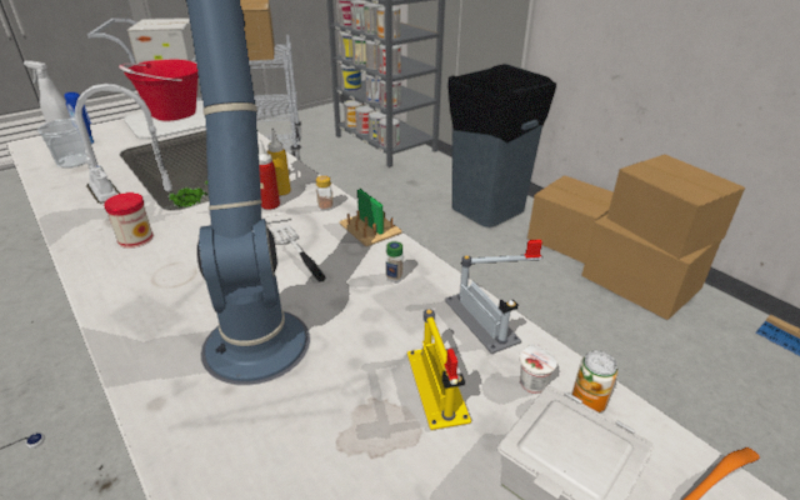

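The top view (800-wide) shows the wooden stand with the green board at (322,215) and the grey rack at (475,222), its keeper open toward (480,165). The yellow look-alike is at (508,288). The green-capped jar is at (395,240), the yellow-capped one at (258,228) and the tub at (542,236). The target is the grey steel rack, since the yellow one is to be left alone. One enlarged composite will confirm this.

Run:
```python
import cv2,numpy as np
t=cv2.imread('pics/t0.png');s=cv2.imread('pics/s0.png')
A=cv2.resize(t[150:200,230:290],(400,333),interpolation=cv2.INTER_CUBIC)   # x6.67
B=cv2.resize(t[120:200,345:425],(400,400),interpolation=cv2.INTER_CUBIC)  # x5
C=cv2.resize(s[140:200,260:340],(400,300),interpolation=cv2.INTER_CUBIC) # x5
D=cv2.resize(s[180:290,340:450],(400,400),interpolation=cv2.INTER_CUBIC)[:, :]
im=np.zeros((600,800,3),np.uint8)
im[:300,:400]=A[:300];im[300:,:400]=C;im[:300,400:]=B[:300]
im[300:,400:]=cv2.resize(s[180:285,345:440],(400,300))
im=cv2.copyMakeBorder(im,0,0,0,0,0);cv2.imwrite('pics/c1.png',im)
# rest of B rows 180-200 is not shown: shown rows 120..180
cv2.imwrite('pics/c2.png',cv2.resize(t[120:200,345:425],(640,600)[:1]*2 if 0 else (600,600),interpolation=cv2.INTER_CUBIC))
```

```text
(no output)
```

View pics/c1.png

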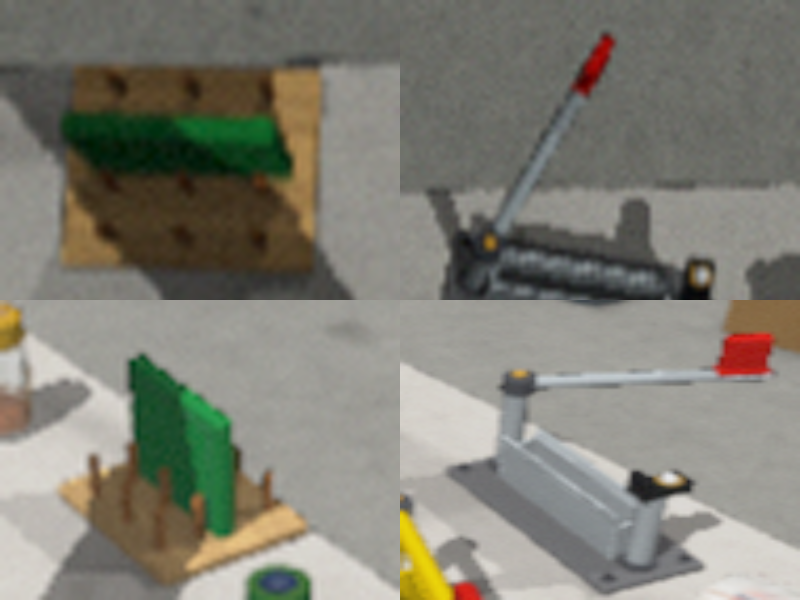

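View pics/c2.png

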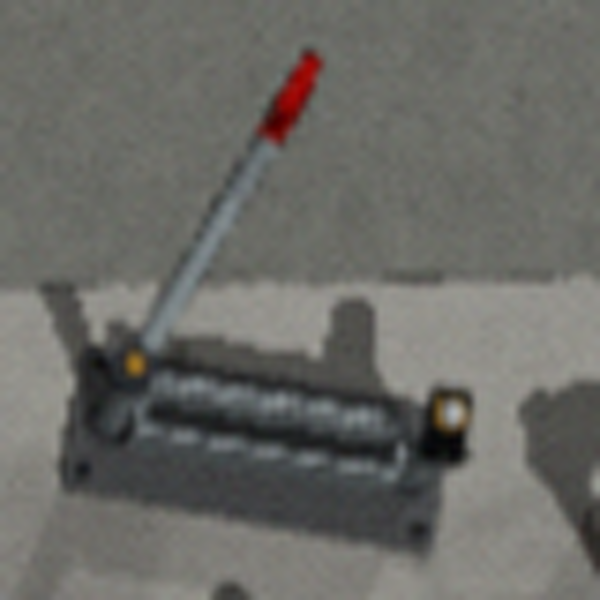

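Run:
```python
from h import *
np.set_printoptions(precision=1,suppress=True)
def c2(u,v,z): return world('t0',345+(u+.5)/7.5-.5,120+(v+.5)/7.5-.5,z)
def cA(u,v,z): return world('t0',230+(u+.5)/6.667-.5,150+(v+.5)/6.667-.5,z)
print('hinge',c2(135,363,126),'ball',c2(455,412,118))
print('base corners',c2(65,490,10),c2(432,553,10))
print('tab',c2(292,97,150), 'tabtop', c2(312,55,165))
print('barend root',c2(150,345,118),c2(270,140,118))
print('board top L',cA(62,115,107),cA(62,138,107),'R',cA(275,118,107),cA(280,143,107))
print('stand',cA(75,67,12),cA(322,67,12),cA(62,262,12),cA(312,268,12))
for n,u,v in(('green',395,240),('yel',258,226),('tub',542,234)): print(n,world('t0',u*.8,v*.8,90))
q=np.load('pics/t0.npz')
P=[]
d=q['d'];p=q['p'].astype(int)
for v in range(150,200):
  for u in range(225,295):
    b,g,rr=p[v,u]
    if g>1.4*rr and g>1.2*b and d[v,u]>0: P.append(world('t0',u,v))
P=np.array(P);T=P[P[:,2]>98];print('board',len(P),len(T),T.mean(0),T.min(0),T.max(0))
if len(T)>5:
  xy=T[:,:2]-T[:,:2].mean(0);print(np.linalg.svd(xy)[2][0], np.degrees(np.arctan2(*np.linalg.svd(xy)[2][0][::-1])))
```

```text
hinge [ 463.4 -165.1  126. ] ball [ 437.8 -323.3  118. ]
base corners [ 424.6 -138.9   10. ] [ 387.1 -331.8   10. ]
tab [ 590.7 -244.6  150. ] tabtop [ 606.6 -252.7  165. ]
barend root [ 474.5 -173.8  118. ] [ 579.7 -238.2  118. ]
board top L [480.9 295.9 107. ] [467.6 295.6 107. ] R [477.  176.2 107. ] [462.5 173.4 107. ]
stand [535.9 309.7  12. ] [533.3 160.9  12. ] [416.1 315.1  12. ] [409.8 166.5  12. ]
green [383.    8.7  90. ]
yel [433.3 420.7  90. ]
tub [ 393.5 -433.7   90. ]
board 265 133 [470.8 238.1 105.9] [461.1 179.2  98.3] [480.8 295.6 110.2]
[-0.1 -1. ] -93.61467646693069
```

```bash
cat >> h.py <<'E'
from scipy.spatial.transform import Rotation as Ro
def go(x,y,z,yaw):
    o=r.observe(); R0=Ro.from_euler('xyz',o['orientation'],degrees=True); R1=Ro.from_euler('xyz',[180,0,yaw],degrees=True)
    s=R0.inv().apply(np.array([x,y,z])-o['eef_pos'])/10; w=(R0.inv()*R1).as_rotvec(degrees=True)
    print('t',round(o['time'],2),'shift',np.round(s,2),'rot',np.round(w,1),'F',np.round(o['force'],1),'pos',np.round(o['eef_pos'],1),np.round(o['orientation'],1),'w',round(o['width'],1))
E
python3 -c "
from h import *
go(472,236,250,87.5)"
```

```text
t 0.1 shift [-32.99 -26.26  -0.29] rot [-0.1  0.1 67.8] F [-0.4 -0.7 -0.2] pos [282.3 612.6 246.6] [-179.9    0.   155.3] w 87.3
```

Emit:
servo_tool(rows="-33 -26.2 -0.3 0 0 67.7;-33 -26.2 -0.3 0 0 67.7;-33 -26.2 -0.3 0 0 67.7;-33 -26.2 -0.3 0 0 67.7;-33 -26.2 -0.3 0 0 67.7;-33 -26.2 -0.3 0 0 67.7;-33 -26.2 -0.3 0 0 67.7;-33 -26.2 -0.3 0 0 67.7;-33 -26.2 -0.3 0 0 67.7;-33 -26.2 -0.3 0 0 67.7;-33 -26.2 -0.3 0 0 67.7;-33 -26.2 -0.3 0 0 67.7;-33 -26.2 -0.3 0 0 67.7;-33 -26.2 -0.3 0 0 67.7")

```text
time: 1.27
eef_pos: [471.6, 238.7, 250.2]
orientation: [-180.0, -0.0, 87.7]
force: [0.1, 0.6, -0.3]
width: 87.2
```

Run:
```python
from h import *
go(472,236,101,87.5)
i=eyes.camera_info('wrist');print(-np.array(i['R']).T@i['t'],i['fx'],i['cx'],i['cy'],np.round(i['R'],3).tolist())
p,d=snap('wrist','w0')
```

```text
t 1.27 shift [-0.28  0.06 14.92] rot [-0.  -0.   0.2] F [ 0.1  0.6 -0.3] pos [471.6 238.7 250.2] [-180.    -0.    87.7] w 87.2
[474.76513246 320.31909576 386.92935368] 309.70691628693146 318.8274516295149 196.6973603474521 [[0.999, -0.039, -0.001], [-0.037, -0.955, 0.294], [-0.013, -0.294, -0.956]]
```

View pics/w0.png

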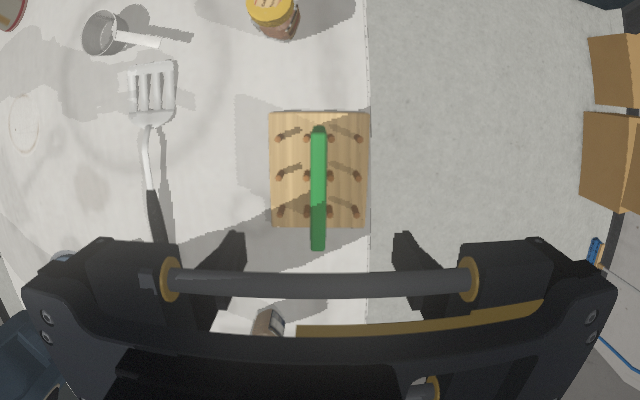

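The wrist view shows the board's upper edge from about (318,128) to (317,250), standing between the dowels. I'll measure it with the fisheye model.

```bash
cat >> h.py <<'E'
def fish(tag,u,v,z):
    q=np.load(f'pics/{tag}.npz');R,t=q['R'],q['t']
    u=np.atleast_1d(u).astype(float);v=np.atleast_1d(v).astype(float)
    a=(u-q['cx'])/q['fx'];b=(v-q['cy'])/q['fy'];th=np.hypot(a,b)+1e-12
    ray=np.stack([a/th*np.sin(th),b/th*np.sin(th),np.cos(th)],1)
    c=-R.T@t;w=ray@R; return c+((z-c[2])/w[:,2])[:,None]*w
E
python3 - <<'E'
from h import *
np.set_printoptions(precision=1,suppress=True)
p=np.load('pics/w0.npz')['p'].astype(int)
g=(p[...,1]>1.4*p[...,2])&(p[...,1]>1.3*p[...,0])
g[:100]=0;g[260:]=0;g[:,:290]=0;g[:,345:]=0
for v in range(128,252,6):
    u=np.where(g[v])[0]
    if len(u): print(v,u.min(),u.max(),p[v,u.min():u.max()+1:3,1], fish('w0',[u.min()-.5,u.max()+.5],[v,v],107)[:,:2].ravel())
u=np.where(g[:,317])[0];print(u.min(),u.max())
print(fish('w0',[268,369,270,365],[111.5,112,227,227],12))
E
```

```text
134 311 325 [138 156 153 150 150] [465.8 293.7 479.4 293.2]
140 311 325 [156 170 168 166 167] [465.6 288.3 479.2 287.7]
146 311 325 [158 169 168 166 166] [465.4 282.7 479.  282.2]
152 311 325 [157 169 167 166 166] [465.1 277.2 478.8 276.7]
158 311 325 [156 169 168 166 165] [464.9 271.6 478.6 271.1]
164 311 325 [157 170 167 164 163] [464.6 266.  478.4 265.5]
170 311 325 [158 168 167 165 163] [464.4 260.4 478.2 259.9]
176 311 325 [157 169 165 164 161] [464.1 254.7 478.  254.2]
182 311 325 [157 168 166 165 160] [463.8 249.  477.8 248.4]
188 311 325 [159 167 166 163 159] [463.6 243.1 477.6 242.6]
194 311 325 [159 167 165 164 158] [463.3 237.3 477.4 236.7]
200 311 325 [158 167 165 164 151] [463.  231.3 477.2 230.8]
206 311 325 [150 117 117 118 116] [462.7 225.3 477.  224.8]
212 311 324 [ 99 117 118 119 118] [462.4 219.2 475.9 218.7]
218 311 324 [ 99 116 117 118 119] [462.1 213.1 475.7 212.6]
224 311 324 [101 116 116 117 120] [461.8 206.8 475.5 206.3]
230 311 324 [ 98 117 117 117 119] [461.5 200.4 475.3 199.9]
236 311 324 [ 97 116 115 116 116] [461.2 194.  475.1 193.4]
242 311 324 [101 114 115 116 115] [460.9 187.4 474.9 186.8]
248 311 324 [102 114 117 115 117] [460.6 180.7 474.6 180.1]
132 250
[[412.7 314.9  12. ]
 [534.4 309.6  12. ]
 [403.7 165.7  12. ]
 [529.1 161.   12. ]]
```

```bash
python3 -c "
from h import *
go(470.5,237.5,101,87.5)"
```

```text
t 1.32 shift [-0.15 -0.09 14.92] rot [-0.  -0.   0.3] F [-0.4  0.5 -0.2] pos [471.5 238.9 250.2] [-180.    -0.    87.8] w 87.6
```

Emit:
servo_tool(rows="-0.1 -0.1 4 0 0 0.1;-0.1 -0.1 8 0 0 0.1;-0.1 -0.1 12 0 0 0.1;-0.1 -0.1 14 0 0 0.1;-0.1 -0.1 14.9 0 0 0.1;-0.1 -0.1 14.9 0 0 0.1;-0.1 -0.1 14.9 0 0 0.1")

```text
time: 1.9
eef_pos: [471.8, 237.2, 102.1]
orientation: [180.0, -0.0, 87.5]
force: [0.2, -0.2, 1.2]
width: 86.8
```

Emit:
servo_tool(rows="0 0 0 0 0 0;0 0 0 0 0 0;0 0 0 0 0 0;0 0 0 0 0 0;0 0 0 0 0 0;0 0 0 0 0 0;0 0 0 0 0 0;0 0 0 0 0 0", gripper=1.0, grip_force=25)

```text
time: 2.57
eef_pos: [471.5, 236.1, 101.6]
orientation: [180.0, -0.0, 87.5]
force: [-0.1, -0.6, -0.1]
width: 41.4
```

Emit:
servo_tool(rows="0 0 0 0 0 0;0 0 0 0 0 0;0 0 0 0 0 0;0 0 0 0 0 0;0 0 0 0 0 0;0 0 0 0 0 0;0 0 0 0 0 0;0 0 0 0 0 0")

```text
time: 3.23
eef_pos: [471.4, 236.0, 101.4]
orientation: [-180.0, 0.0, 87.5]
force: [0.1, 0.4, -0.9]
width: 14.8
```

```bash
python3 -c "
from h import *
go(471.5,237.5,240,87.5)"
```

```text
t 3.23 shift [  0.15   0.   -13.86] rot [-0.  0. -0.] F [ 0.1  0.4 -0.9] pos [471.4 236.  101.4] [-180.     0.    87.5] w 14.8
```

Emit:
servo_tool(rows="0 0 -2 0 0 0;0 0 -5 0 0 0;0 0 -9 0 0 0;0 0 -13 0 0 0;0 0 -15.5 0 0 0;0 0 -16 0 0 0")

```text
time: 3.73
eef_pos: [473.8, 237.0, 266.6]
orientation: [179.6, -0.3, 87.4]
force: [1.1, 0.3, -2.1]
width: 14.9
```

```bash
python3 -c "
from h import *
go(430,-340,262,79)"
```

```text
t 3.73 shift [-57.84  -1.8    0.1 ] rot [ 0.4 -0.4  8.4] F [ 1.1  0.3 -2.1] pos [473.8 237.  266.6] [179.6  -0.3  87.4] w 14.9
```

Emit:
servo_tool(rows="-3 0 0 0 0 0.5;-6.5 -0.3 0 0 0 1;-10.5 -0.5 0 0 0 1.5;-14.5 -0.6 0 0 0 2;-18.5 -0.7 0 0 0 2.5;-22.5 -0.8 0 0 0 3;-26.5 -0.9 0 0 0 4;-30.5 -1 0 0 0 5;-34.5 -1.1 0 0 0 6;-38.5 -1.2 0 0 0 7;-42.5 -1.4 0 0 0 8;-46.5 -1.6 0 0 0 8.5;-50.5 -1.8 0 0 0 8.5;-54 -1.9 0 0 0 8.5;-56.5 -1.9 0 0 0 8.5;-57.8 -1.9 0 0 0 8.5;-57.8 -1.9 0 0 0 8.5;-57.8 -1.9 0 0 0 8.5;-57.8 -1.9 0 0 0 8.5")

```text
time: 5.32
eef_pos: [426.8, -339.0, 260.4]
orientation: [-179.9, -0.1, 79.0]
force: [0.4, -0.9, -1.4]
width: 14.8
```

Run:
```python
from h import *
go(448,-243,262,79)
p,d=snap('wrist','w1')
cv2.imwrite('pics/w1b.png',cv2.resize(p[40:340,130:530],(800,600),interpolation=cv2.INTER_CUBIC))
```

```text
t 5.32 shift [ 9.83  0.26 -0.14] rot [-0.1 -0.1  0. ] F [ 0.4 -0.9 -1.4] pos [ 426.8 -339.   260.4] [-1.799e+02 -1.000e-01  7.900e+01] w 14.8
```

View pics/w1b.png

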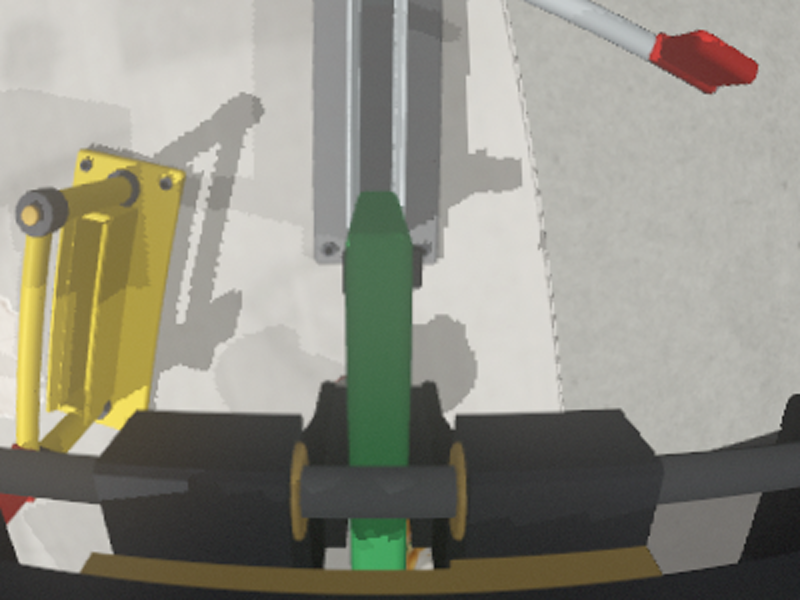

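The slot runs straight toward the held board, with its lips at columns about 350 and 400 of the crop, and the board is nearly in line. The crop cut off the hinge, so I need the upper part.

Run:
```python
import cv2
p=cv2.imread('pics/w1.png')
cv2.imwrite('pics/w1c.png',cv2.resize(p[0:150,260:400],(560,600),interpolation=cv2.INTER_CUBIC))
```

```text
(no output)
```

View pics/w1c.png

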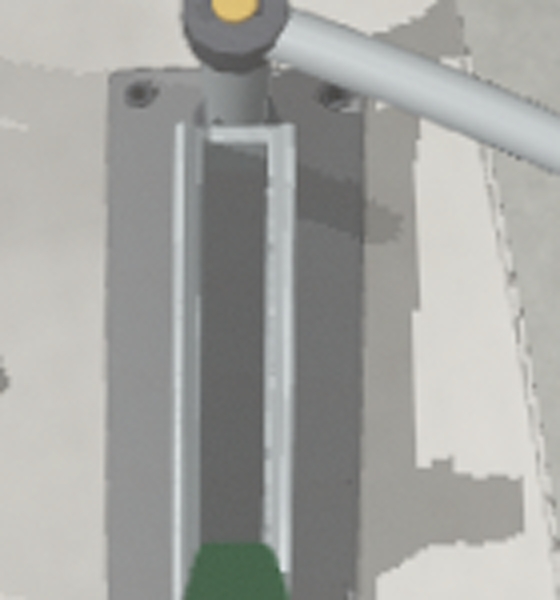

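Run:
```python
from h import *
np.set_printoptions(precision=1,suppress=True)
c=lambda U,V,z:fish('w1',260+(U+.5)/4-.5,(V+.5)/4-.5,z)[0]
b=lambda U,V,z:fish('w1',130+(U+.5)/2-.5,40+(V+.5)/2-.5,z)[0]
cor=[c(108,72,10),c(364,72,10),b(314,263,10),b(440,263,10)];print('corners',np.array(cor),'centre',np.mean(cor,0))
d=(cor[0]+cor[1]-cor[2]-cor[3])/2;print('len',np.linalg.norm(d),'wid',np.linalg.norm(cor[0]-cor[1]),np.linalg.norm(cor[2]-cor[3]),'yaw',np.degrees(np.arctan2(-d[0],d[1])))
l=[c(176,125,64),c(295,125,64),c(179,540,64),c(291,540,64)];print('lip',np.array(l));m=[(l[0]+l[1])/2,(l[2]+l[3])/2];print(m,np.degrees(np.arctan2(-(m[0]-m[1])[0],(m[0]-m[1])[1])))
# project mid onto rack frame of the base centre
a=np.radians(np.degrees(np.arctan2(-d[0],d[1])));C=np.mean(cor,0)
ex=np.array([np.cos(a),np.sin(a)]);ey=np.array([-np.sin(a),np.cos(a)])
for q in m+[c(237,8,126)]: print('local',(q-C)[:2]@ex,(q-C)[:2]@ey)
```

```text
corners [[ 423.7 -140.8   10. ]
 [ 501.3 -155.8   10. ]
 [ 384.9 -334.    10. ]
 [ 464.3 -349.3   10. ]] centre [ 443.6 -245.    10. ]
len 197.0171784215021 wid 78.99030441713745 80.80121565607509 yaw -11.08457355031765
lip [[ 441.1 -176.3   64. ]
 [ 472.  -182.3   64. ]
 [ 420.1 -287.7   64. ]
 [ 449.7 -293.4   64. ]]
[array([ 456.6, -179.3,   64. ]), array([ 434.9, -290.5,   64. ])] -11.01173749301451
local 0.12109273319818582 66.98894040242656
local 0.2651785075076394 -46.3546783277349
local 0.6263159964827959 79.64264420425238
```

Run:
```python
from h import *
np.set_printoptions(precision=1,suppress=True)
b=lambda U,V,z:fish('w1',130+(U+.5)/2-.5,40+(V+.5)/2-.5,z)[0]
T=np.array([426.8,-339.]);a=np.radians(-11.0);ex=np.array([np.cos(a),np.sin(a)]);ey=np.array([-np.sin(a),np.cos(a)])
p=np.load('pics/w1.npz')['p'].astype(int)
g=(p[...,1]>1.25*p[...,2])&(p[...,1]>1.1*p[...,0])
for v in range(134,180,4):
    u=np.where(g[v,280:360])[0]+280
    if len(u):
        zz=171 if v<140 else 266
        q=fish('w1',[u.min()-.5,u.max()+.5],[v,v],zz)[:,:2]; print(v,u.min(),u.max(),'z',zz,(q-T)@ex,(q-T)@ey)
```

```text
138 309 327 z 171 [-8.1  5.8] [57. 57.]
142 308 329 z 266 [-5.2  4.2] [65.5 65.6]
146 307 330 z 266 [-5.6  4.6] [63.8 63.8]
150 306 331 z 266 [-6.   5.1] [62.1 62.1]
154 305 332 z 266 [-6.5  5.5] [60.4 60.4]
158 304 334 z 266 [-6.9  6.4] [58.6 58.6]
162 303 335 z 266 [-7.4  6.8] [56.9 56.9]
166 303 335 z 266 [-7.4  6.9] [55.1 55.1]
170 303 335 z 266 [-7.4  6.9] [53.3 53.4]
174 303 335 z 266 [-7.4  6.9] [51.6 51.6]
178 303 335 z 266 [-7.4  6.9] [49.8 49.8]
```

```bash
python3 -c "
from h import *
go(444.7,-244.7,240,79)"
```

```text
t 5.37 shift [ 9.57 -0.05  2.08] rot [-0.1 -0.1  0.1] F [ 0.8  1.2 -1.7] pos [ 427.1 -338.8  260.7] [-1.799e+02 -1.000e-01  7.910e+01] w 14.9
```

Emit:
servo_tool(rows="2 0 0 0 0 0;5 0 0 0 0 0;8 0 0.5 0 0 0;9.3 0 1.5 0 0 0;9.6 0 2 0 0 0;9.6 0 2 0 0 0;9.6 0 2 0 0 0;9.6 0 2 0 0 0")

```text
time: 6.03
eef_pos: [444.9, -248.0, 241.9]
orientation: [180.0, 0.1, 78.8]
force: [0.0, 0.6, -2.6]
width: 15.2
```

```bash
python3 -c "
from h import *
go(444.7,-244.7,165,79)"
```

```text
t 6.03 shift [ 0.32 -0.09  7.69] rot [ 0.   0.1 -0.2] F [ 0.   0.6 -2.6] pos [ 444.9 -248.   241.9] [1.80e+02 1.00e-01 7.88e+01] w 15.2
```

Emit:
servo_tool(rows="0.2 0 2 0 0 -0.1;0.2 0 4.5 0 0 -0.1;0.2 0 6.5 0 0 -0.1;0.2 0 7.5 0 0 -0.1;0.2 0 7.5 0 0 -0.1;0.2 0 7.5 0 0 -0.1;0.2 0 7.5 0 0 -0.1;0.2 0 7.5 0 0 -0.1")

```text
time: 6.7
eef_pos: [446.5, -245.1, 167.8]
orientation: [179.8, 0.0, 79.0]
force: [0.5, -0.1, -1.2]
width: 14.9
```

Run:
```python
from h import *
go(444.7,-244.7,99,79)
p,d=snap('wrist','w2'); s,_=snap('scene','s2')
A=cv2.resize(p[100:260,230:430],(500,400),interpolation=cv2.INTER_CUBIC)
B=cv2.resize(s[170:290,335:425],(300,400),interpolation=cv2.INTER_CUBIC)
cv2.imwrite('pics/c3.png',np.hstack([A,B]))
```

```text
t 6.7 shift [ 0.01 -0.2   6.88] rot [0.2 0.  0. ] F [ 0.5 -0.1 -1.2] pos [ 446.5 -245.1  167.8] [179.8   0.   79. ] w 14.9
```

View pics/c3.png

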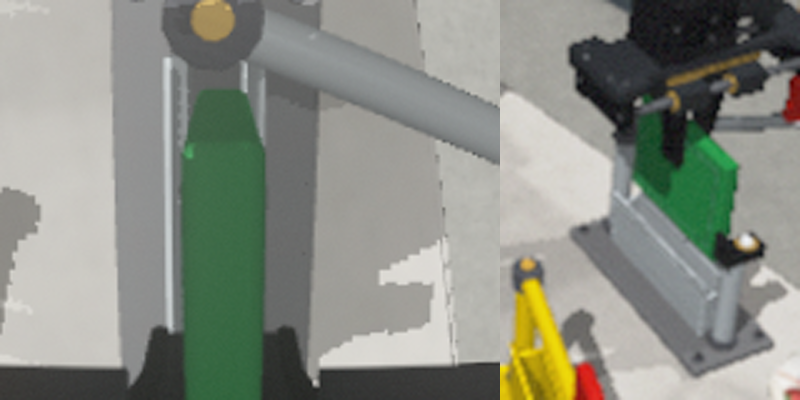

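In the close wrist crop the board's lower end is centred near column 222, and the slot lips and hinge near 214. The board is therefore about 2 mm too far in +x, so I shift it and descend gently.

Emit:
servo_tool(rows="0 -0.2 0 0 0 0;0 -0.2 0 0 0 0;0 -0.2 0.5 0 0 0;0 -0.2 1 0 0 0;0 -0.2 1.5 0 0 0;0 -0.2 2 0 0 0;0 -0.2 2.3 0 0 0;0 -0.2 2.5 0 0 0;0 -0.2 2.5 0 0 0")

```text
time: 7.55
eef_pos: [443.4, -243.9, 140.9]
orientation: [-179.9, -0.0, 79.1]
force: [-0.7, -0.2, -0.9]
width: 14.6
```

Emit:
servo_tool(rows="0 0 0.4 0 0 0;0 0 0.8 0 0 0;0 0 1.2 0 0 0;0 0 1.6 0 0 0;0 0 2.0 0 0 0;0 0 2.4 0 0 0;0 0 2.8 0 0 0;0 0 3.2 0 0 0;0 0 3.5 0 0 0;0 0 3.8 0 0 0;0 0 3.8 0 0 0")

```text
time: 8.47
eef_pos: [443.4, -243.8, 102.9]
orientation: [-179.9, -0.0, 79.1]
force: [0.0, -0.9, -1.3]
width: 15.1
```

Emit:
servo_tool(rows="0 0 0.1 0 0 0;0 0 0.2 0 0 0;0 0 0.3 0 0 0;0 0 0.4 0 0 0;0 0 0.45 0 0 0;0 0 0.45 0 0 0")

```text
time: 8.97
eef_pos: [443.9, -244.0, 99.4]
orientation: [180.0, -0.0, 79.1]
force: [-1.6, 0.8, 4.0]
width: 14.4
```

Emit:
servo_tool(rows="0 0 0 0 0 0;0 0 0 0 0 0;0 0 0 0 0 0;0 0 0 0 0 0;0 0 0 0 0 0;0 0 0 0 0 0", gripper=4.5)

```text
time: 9.47
eef_pos: [443.7, -244.0, 99.0]
orientation: [-180.0, -0.0, 79.1]
force: [-0.3, 1.3, -0.2]
width: 42.4
```

Emit:
servo_tool(rows="0 0 -2 0 0 0;0 0 -5 0 0 0;0 0 -9 0 0 0;0 0 -12.5 0 0 0;0 0 -14.5 0 0 0;0 0 -15 0 0 0;0 0 -15 0 0 0;0 0 -15 0 0 0")

```text
time: 10.13
eef_pos: [443.2, -243.5, 248.2]
orientation: [-179.9, -0.0, 79.1]
force: [-0.4, -0.1, -0.7]
width: 45.1
```

Run:
```python
from h import *
go(560,-170,260,79)
p,d=snap('wrist','w3'); s,_=snap('scene','s3')
A=cv2.resize(p[60:300,180:480],(500,400),interpolation=cv2.INTER_CUBIC)
B=cv2.resize(s[170:290,345:435],(300,400),interpolation=cv2.INTER_CUBIC)
cv2.imwrite('pics/c4.png',np.hstack([A,B]))
```

```text
t 10.13 shift [ 9.42 10.07 -1.19] rot [-0.1 -0.   0.1] F [-0.4 -0.1 -0.7] pos [ 443.2 -243.5  248.2] [-179.9   -0.    79.1] w 45.1
```

View pics/c4.png

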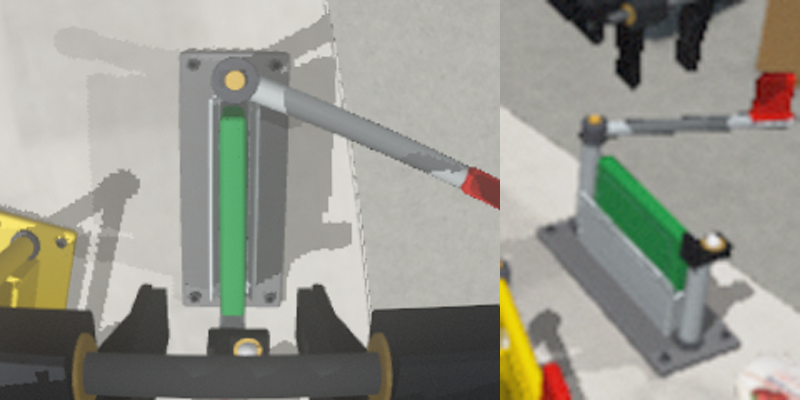

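The wrist crop shows the board level in the slot between the cheeks, with its top running straight from hinge to catch. The scene crop agrees. Next is the keeper: I move with closed fingers to the open side of the tab.

Emit:
servo_tool(rows="1.5 3 0 0 0 0;3.5 6 0 0 0 0;5.5 9 0 0 0 0;7.5 12 0 0 0 0;9 14.5 0 0 0 0;9.2 15 0 0 0 0;9.2 15 0 0 0 0;9.2 15 2 0 0 0;9.2 15 5 0 0 0;9.2 15 8 0 0 0;9.2 15 8.8 0 0 0;9.2 15 8.8 0 0 0", gripper=0)

```text
time: 11.23
eef_pos: [605.3, -182.4, 158.2]
orientation: [-179.6, 0.0, 78.9]
force: [-0.6, -0.1, 0.4]
width: 0.5
```

Run:
```python
from h import *
np.set_printoptions(precision=2,suppress=True)
o=r.observe();go(608,-182,160,79)
# bar angle from w3 (crop scale 5/3), z=118
c=lambda U,V,z:fish('w3',180+(U+.5)*.6-.5,60+(V+.5)*.6-.5,z)[0]
h=c(235,80,126);q1=c(275,94,118);q2=c(462,177,118);print('hinge',h,q1,q2,'theta',101+np.degrees(np.arctan2(*(q2-q1)[1::-1])))
a=np.radians(-11);ex=np.array([np.cos(a),np.sin(a)]);ey=np.array([-np.sin(a),np.cos(a)])
C=np.array([443.9,-245.]);T=o['eef_pos'][:2];R0=Ro.from_euler('xyz',o['orientation'],degrees=True)
print('local now',(T-C)@ex,(T-C)@ey)
for f in list(range(95,4,-6))+[8]:
    s,k=np.sin(np.radians(f)),np.cos(np.radians(f));W=C+150*s*ex+(80-150*k)*ey
    print(f,R0.inv().apply(np.r_[W-T,0])/10)
```

```text
t 11.23 shift [ 0.09  0.26 -0.19] rot [-0.4  0.  -0.1] F [-0.6 -0.1  0.4] pos [ 605.3 -182.4  158.2] [-179.6    0.    78.9] w 0.5
hinge [ 459.23 -166.4   126.  ] [ 478.06 -177.32  118.  ] [ 575.71 -238.64  118.  ] theta 68.87449989385198
local now 146.4596814091134 92.2510630386867
95 [ 0.08  0.3  -0.  ]
89 [-1.49  0.35 -0.  ]
83 [-3.05  0.25 -0.  ]
77 [-4.6  -0.03  0.  ]
71 [-6.11 -0.46  0.  ]
65 [-7.57 -1.04  0.01]
59 [-8.95 -1.78  0.01]
53 [-10.25  -2.66   0.02]
47 [-11.46  -3.66   0.03]
41 [-12.55  -4.79   0.04]
35 [-13.52  -6.03   0.04]
29 [-14.35  -7.36   0.05]
23 [-15.04  -8.77   0.06]
17 [-15.58 -10.24   0.08]
11 [-15.96 -11.77   0.09]
5 [-16.18 -13.32   0.1 ]
8 [-16.09 -12.54   0.09]
```

Emit:
servo_tool(rows="-0.7 0.3 -0.1 0 0 0;-1.5 0.35 -0.2 0 0 0;-2.3 0.3 -0.2 0 0 0;-3.05 0.25 -0.2 0 0 0;-3.8 0.1 -0.2 0 0 0;-4.6 0 -0.2 0 0 0;-5.4 -0.2 -0.2 0 0 0;-6.1 -0.45 -0.2 0 0 0;-6.85 -0.75 -0.2 0 0 0;-7.6 -1.05 -0.2 0 0 0;-8.3 -1.4 -0.2 0 0 0;-8.95 -1.8 -0.2 0 0 0;-9.6 -2.2 -0.2 0 0 0;-10.25 -2.65 -0.2 0 0 0;-10.9 -3.15 -0.2 0 0 0;-11.45 -3.65 -0.2 0 0 0;-12 -4.2 -0.2 0 0 0;-12.55 -4.8 -0.2 0 0 0;-13.05 -5.4 -0.2 0 0 0;-13.5 -6 -0.2 0 0 0")

```text
time: 12.9
eef_pos: [523.1, -303.7, 163.0]
orientation: [-180.0, -0.0, 79.1]
force: [-0.1, -0.1, -0.3]
width: 0.5
```

Run:
```python
from h import *
np.set_printoptions(precision=2,suppress=True)
o=r.observe();go(608,-182,160,79)
a=np.radians(-11);ex=np.array([np.cos(a),np.sin(a)]);ey=np.array([-np.sin(a),np.cos(a)])
C=np.array([443.9,-245.]);T=o['eef_pos'][:2];R0=Ro.from_euler('xyz',o['orientation'],degrees=True)
print('local now',(T-C)@ex,(T-C)@ey)
for f in [35,29,23,19,17,14,11,8,6]:
    s,k=np.sin(np.radians(f)),np.cos(np.radians(f));W=C+150*s*ex+(80-150*k)*ey
    print(f,R0.inv().apply(np.r_[W-T,0])/10)
p,_=snap('wrist','w4');s,_=snap('scene','s4')
A=cv2.resize(p[60:300,180:480],(500,400),interpolation=cv2.INTER_CUBIC)
B=cv2.resize(s[170:290,345:435],(300,400),interpolation=cv2.INTER_CUBIC)
cv2.imwrite('pics/c5.png',np.hstack([A,B]))
```

```text
t 12.9 shift [13.56  6.02  0.3 ] rot [-0.  -0.   0.1] F [-0.1 -0.1 -0.3] pos [ 523.1 -303.7  163. ] [-180.    -0.    79.1] w 0.5
local now 88.96634362607733 -42.487986511311895
35 [-0.04 -0.29  0.  ]
29 [-0.87 -1.63  0.  ]
23 [-1.56 -3.04  0.  ]
19 [-1.93 -4.01  0.  ]
17 [-2.09 -4.51  0.  ]
14 [-2.3  -5.27  0.  ]
11 [-2.47 -6.04  0.  ]
8 [-2.6  -6.81  0.  ]
6 [-2.66 -7.33  0.  ]
```

View pics/c5.png

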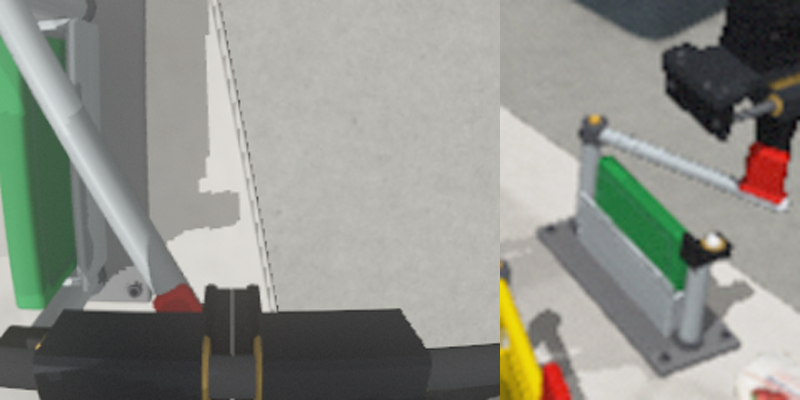

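The bar follows the fingers: the red tab is at (175,298) in the crop, against the closed fingers. I continue around the arc.

Emit:
servo_tool(rows="-0.45 -1 0 0 0 0;-0.87 -1.65 0 0 0 0;-1.25 -2.35 0 0 0 0;-1.55 -3.05 0 0 0 0;-1.75 -3.5 0 0 0 0;-1.95 -4 0 0 0 0;-2.1 -4.5 0 0 0 0;-2.2 -4.9 0 0 0 0;-2.3 -5.25 0 0 0 0;-2.4 -5.65 0 0 0 0;-2.4 -5.65 0 0 0 0")

```text
time: 13.92
eef_pos: [464.7, -315.9, 163.3]
orientation: [179.9, -0.0, 79.1]
force: [2.6, -0.4, -0.2]
width: 0.5
```

Emit:
servo_tool(rows="0 -0.1 0 0 0 0;-0.05 -0.2 0 0 0 0;-0.05 -0.3 0 0 0 0;-0.1 -0.4 0 0 0 0;-0.1 -0.5 0 0 0 0;-0.1 -0.6 0 0 0 0;-0.1 -0.6 0 0 0 0")

```text
time: 14.5
eef_pos: [461.5, -315.7, 163.8]
orientation: [179.6, 0.1, 79.2]
force: [2.6, 0.6, -0.1]
width: 0.5
```

Emit:
servo_tool(rows="0 -0.1 0 0 0 0;0 -0.2 0 0 0 0;0 -0.3 0 0 0 0;0 -0.4 0 0 0 0;0 -0.5 0 0 0 0;0 -0.5 0 0 0 0")

```text
time: 15.0
eef_pos: [451.9, -315.0, 162.7]
orientation: [-179.9, -0.0, 79.0]
force: [0.1, -0.3, 0.8]
width: 0.6
```

Run:
```python
from h import *
go(461,-315,160,79)
p,_=snap('wrist','w5');s,_=snap('scene','s5')
A=cv2.resize(p[60:300,180:480],(500,400),interpolation=cv2.INTER_CUBIC)
B=cv2.resize(s[170:290,345:435],(300,400),interpolation=cv2.INTER_CUBIC)
cv2.imwrite('pics/c6.png',np.hstack([A,B]))
```

```text
t 15.0 shift [0.18 0.89 0.27] rot [-0.1 -0.   0. ] F [ 0.1 -0.3  0.8] pos [ 451.9 -315.   162.7] [-179.9   -0.    79. ] w 0.6
```

View pics/c6.png

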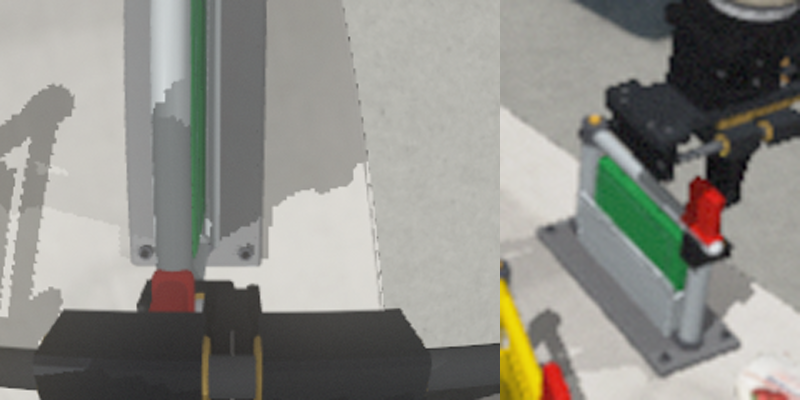

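The bar snapped past the ball, which is visible just right of the tab at (200,303). The finger is at local x 21, matching a shut bar, and the force has dropped. A small press against the stop will confirm it, then I back off.

Emit:
servo_tool(rows="0 -0.1 0 0 0 0;0 -0.2 0 0 0 0;0 -0.3 0 0 0 0;0 -0.3 0 0 0 0;0 -0.3 0 0 0 0")

```text
time: 15.52
eef_pos: [449.8, -314.4, 163.0]
orientation: [-180.0, -0.0, 79.1]
force: [-0.0, 0.6, -0.3]
width: 0.6
```

Emit:
servo_tool(rows="0 -0.1 0 0 0 0;0 -0.2 0 0 0 0;0 -0.3 0 0 0 0;0 -0.4 0 0 0 0;0 -0.4 0 0 0 0")

```text
time: 15.93
eef_pos: [446.5, -313.8, 163.2]
orientation: [179.9, 0.0, 79.1]
force: [1.6, -0.8, -1.2]
width: 0.6
```

Emit:
servo_tool(rows="0 -0.1 0 0 0 0;0 -0.2 0 0 0 0;0 -0.2 0 0 0 0;0 -0.2 0 0 0 0")

```text
time: 16.27
eef_pos: [446.2, -313.7, 163.5]
orientation: [179.7, 0.1, 79.1]
force: [5.3, -1.1, -3.5]
width: 0.4
```

It stalls at the stop with rising force, so the bar is home. I retreat sideways, then up.

Emit:
servo_tool(rows="0 1 0 0 0 0;0 2.5 0 0 0 0;0 4.5 0 0 0 0;0 6 0 0 0 0;0 6 -3 0 0 0;0 6 -7 0 0 0;0 6 -11 0 0 0;-4 6 -12 0 0 0;-8 6 -12 0 0 0;-8 6 -12 0 0 0;-8 6 -12 0 0 0")

```text
time: 17.18
eef_pos: [485.6, -406.0, 283.0]
orientation: [-179.9, 0.1, 78.7]
force: [0.2, 0.7, -0.2]
width: 0.7
```

Run:
```python
from h import *
go(461,-315,160,79)
p,_=snap('wrist','w6');s,_=snap('scene','s6')
A=cv2.resize(p[60:300,130:430],(500,400),interpolation=cv2.INTER_CUBIC)
B=cv2.resize(s[170:290,345:435],(300,400),interpolation=cv2.INTER_CUBIC)
cv2.imwrite('pics/c7.png',np.hstack([A,B]))
```

```text
t 17.18 shift [ 8.45 -4.16 12.3 ] rot [-0.1  0.1 -0.3] F [ 0.2  0.7 -0.2] pos [ 485.6 -406.   283. ] [-1.799e+02  1.000e-01  7.870e+01] w 0.7
```

View pics/c7.png

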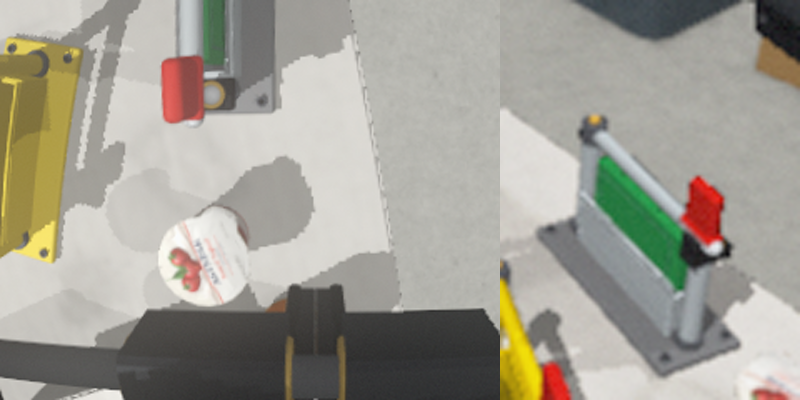

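The bar lies over the board, the tab stands past the ball, and the tub and the yellow rack are untouched. One numeric check, then I hand in.

Run:
```python
from h import *
a=np.radians(-11);ex=np.array([np.cos(a),np.sin(a)]);ey=np.array([-np.sin(a),np.cos(a)]);C=np.array([443.9,-245.])
for n,U,V,z in(('bar end',195,122,118),('bar mid',191,40,118),('ball',213,94,118)):
    q=fish('w6',130+(U+.5)*.6-.5,60+(V+.5)*.6-.5,z)[0][:2]-C; print(n,q@ex,q@ey)
print(workorder.close_job())
```

```text
bar end -0.004265988044066769 -95.3044722012237
bar mid -0.9790448980179425 -46.28059879440273
ball 11.517706139580712 -79.02292125612696
the job is handed in; nothing more can be done
None
```

The green board is upright and fully down in the grey steel rack, and the keeper bar is shut over it in its catch. The job is handed in at about 17 s on the clock.

- **Board:** it met the slot floor at the expected height, with a light 4 N contact. In the pictures afterwards it sits level between the cheeks.
- **Keeper bar:** I swung it shut with closed fingers. It snapped past the spring ball, and a further light press then stalled against the stop, with the force rising to about 5 N.
- **Last picture:** the bar lies within about 1 mm of the slot line, with the ball beside it on the +x side.
- **Release:** the gripper was clear of everything with no force reading. The highest contact force I read was about 6 N.
- **Left alone:** the tub and the yellow rack look untouched in the last pictures. I moved nothing near the spice jars, but did not photograph them again at the end.

Two readings disagreed slightly. The wrist camera placed things about 1 mm off sideways and 2–3 mm off lengthwise; I corrected the sideways part before inserting the board. The fingers had to go about 5 mm further than I calculated before the bar stopped, probably because they are thinner at the tip than I assumed.

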